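# Point out the missing nut

## Robot

A 6-joint arm with a two-finger parallel gripper is mounted at the origin on the work surface. World frame = base frame: x ahead of the robot, y to its left, z up, the work surface at z = 0. Lengths are in mm, angles in rad, forces in N, time in s.
With the tool pointing down it reaches from about 300 to 775 mm from the base axis. Payload 14.6 kg.
Tool frame: the origin (TCP) lies at the very end of the fingers, on their centre line; the grasp point (between the pads) lies 19 mm behind it (manip.grip_point_offset is the distance from the TCP to the grasp point, in mm); z points along the fingers, y is the line along which they close (so a half turn about z gives the same grasp; the last joint's range is limited). The gripper opens to 94 mm and grips with 3 to 60 N. Pads are 16 mm wide; open, the fingers measure 119 mm over their backs; the gripper's body (75 mm by 177 mm) begins 78 mm behind the grasp point.
Start: joints at [1.139, 0.3, 1.521, -0, 1.321, -0.067], TCP at [196.216, 513.798, 205.446] pointing down, gripper open.
Joint ranges: [-3.03, 3.03], [-0.79, 2.21], [0.23, 2.52], [-1.04, 4.18], [0, 3.07], [-2.55, 2.55]. Speed limits (rad/s): [2.22, 2.22, 2.57, 3.14, 3.14, 3.14].

## Interface

Orientations are given as [roll, pitch, yaw] about the fixed x, y, z axes, in that order (R = Rz(yaw) Ry(pitch) Rx(roll)).
In Python, from cell import telemetry, eyes, manip gives the robot as it stands.
- The arm moves only by the tool play_rows, never from a script. Its arguments are lists of equal length, an entry for each row: "translation": the shift along the world's x, y, z in m, a list of three; "yaw": the turn about the world's z in rad. A call has 1 to 12 rows; each row is the pose to reach, as a shift and turn from the pose commanded when the call began; what a row does not reach only later rows make up. A row lasts 1/8 s, in which the tool goes at most 62.5 mm and 10.7 degrees, less where a joint would pass 70% of its speed; a pose out of reach is approached as far as the arm can. A call with a gripper value outside its range is refused whole. "hand" is the opening, from 0 (shut) to 1 (fully open), set as the call begins (left out, the last holds). The fingers move at their own pace and stop on an object; "force" is the grip in N (left out, the last holds). Time passes only in rows, so rows that repeat a pose let the fingers close. It gives the time, the measured TCP pose, the force, the opening and the grip force at its end, in the units of the state.
- telemetry.read_state(): the state, without advancing time (a new reading comes with each control period).
- eyes.camera(name): name is "scene" or "top" or "wrist"; returns a dict with "pixels" (480x640x3 uint8, red, green, blue), "fx", "fy", "cx", "cy" (pixels), "cam_to_world" (4x4, takes a point from camera to world coordinates); the wrist camera has in their place "T_tool_cam" (4x4, takes a point from camera to tool coordinates, whose origin is the TCP and whose axes are the flange's). Camera axes: x right, y up, looking along -z (the intrinsics and any distortion apply to the point x, -y, -z); pixel columns grow to the right and rows downward; lengths in mm; the calibration is good to about 2 mm. A picture is of the moment at which its call begins: read the wrist's pose just before it. There is no depth.
- manip.sign_off(): hands the job in; it is judged then, once.
The state is a dict: "clock": time; "joints": joint angles; "qd": joint speeds; "effort": joint torques, N m; "eef_pos": TCP position; "eef_rot": TCP orientation; "wrist_force": force on the tool from outside, world axes, zero at the start; "moment": the same for the moment, N m; "finger_gap": finger opening in mm; "finger_force": force on a finger pad.
Only numpy, scipy, OpenCV 4.12 (cv2) and the standard library are available. Lean on these libraries where they do the work, as an engineer would, in place of code of your own. Each camera call takes 0.05 s, during which the arm holds its last target. There are 200 camera calls.

## Task

One stud on the pump housing has no nut: show your workmate which, by pointing down with the fingertips centred about 3 cm above the top of that bare stud for two seconds. Then rise and, in the same way, point at the spare nut in the tray that matches the others (hexagon on a round collar, not the bigger plain nut or the washer) for two seconds, and finish there still pointing at it. Touch and move nothing at any time, and do not come down over any other stud or part: travel high between the two.

Things in the scene. Friction and masses are not known exactly. Their poses are not given: they have to be found in the camera images.
- bare_stud (a point): The one stud WITHOUT a nut on the pump housing; the point is the centre of the stud's upper end, 82 mm above the bench. Plain upright dark steel stud, 16 mm diameter, projecting 38 mm above the housing's flange.
- housing: Pump housing fixed on the bench, left or right, turned any way: a 190 mm wide round aluminium flange (upper face 44 mm high) on a grey base, with a 72 mm wide boss, 60 mm high, in its middle. Six upright studs every 60 degrees on a 75 mm radius; five carry nuts, one is bare. Origin: centre of the underside, on the bench; x points to the bare stud, z up.
- spare_nut_mid (a point): The spare nut, loose in the tray: steel hexagon nut, 24 mm across flats, on a thin round collar of 32 mm diameter, 16 mm high in all: the same kind as the five on the housing. The point is its centre, half-way up (its top is 8 mm above the point, about 19 mm above the bench). It lies flat, collar down; z up.
- big_nut_mid (a point): Loose in the tray, not wanted: larger plain hexagon nut without collar, 36 mm across flats, 20 mm high, lying flat; the point is its centre, half-way up.
- washer_mid (a point): Loose in the tray, not wanted: flat washer, 44 mm diameter, hole 25 mm, 4 mm thick, lying flat; the point is its centre.
- tray: Shallow open blue steel parts tray fixed on the bench, 260 by 100 mm, 18 mm high, floor 3 mm thick; origin at the centre of the underside, x along its length. The spare nut, the big nut and the washer lie in it about 80 mm apart in any order.
- wrench_mid (a point): Bystander: steel open-ended wrench, 190 mm long, lying flat on the bench beyond the work; the point is on the bench under its middle.
- grease_jar_mid (a point): Bystander: closed jar, 68 mm diameter, 80 mm high, standing on the bench beyond the work; the point is its centre, half-way up.
- nutted_stud_1 (a point): Stud 60 degrees counter-clockwise (seen from above) from the bare one, carrying a nut (24 mm across flats on a 32 mm collar, 16 mm high, on the flange), on the pump housing; the point is the centre of the stud's upper end, 82 mm above the bench.
- nutted_stud_2 (a point): Stud 120 degrees counter-clockwise (seen from above) from the bare one, carrying a nut (24 mm across flats on a 32 mm collar, 16 mm high, on the flange), on the pump housing; the point is the centre of the stud's upper end, 82 mm above the bench.
- nutted_stud_3 (a point): Stud 180 degrees counter-clockwise (seen from above) from the bare one, carrying a nut (24 mm across flats on a 32 mm collar, 16 mm high, on the flange), on the pump housing; the point is the centre of the stud's upper end, 82 mm above the bench.
- nutted_stud_4 (a point): Stud 240 degrees counter-clockwise (seen from above) from the bare one, carrying a nut (24 mm across flats on a 32 mm collar, 16 mm high, on the flange), on the pump housing; the point is the centre of the stud's upper end, 82 mm above the bench.
- nutted_stud_5 (a point): Stud 300 degrees counter-clockwise (seen from above) from the bare one, carrying a nut (24 mm across flats on a 32 mm collar, 16 mm high, on the flange), on the pump housing; the point is the centre of the stud's upper end, 82 mm above the bench.
Not all that is in view belongs to the job. What is shaped like the part that bears spare_nut_mid but brown is not meant.

How it is judged (in metres and radians):
On the way, in this order (a step that is already met when the one before it is completed fails the run):
1. point at the bare stud for two seconds (1.5 s counts): the point midway between the fingertips is within 16 mm sideways of it and the fingertips are some 3 to 50 mm above it (horizontal distance between the grasp point and bare_stud below 0.016 m and z of the grasp point in the frame of bare_stud between 0.022 and 0.072 m), for 1.5 s.
2. then point at the spare nut for two seconds (1.5 s counts): the point midway between the fingertips is within 16 mm sideways of it and the fingertips are some 3 to 50 mm above it (horizontal distance between the grasp point and spare_nut_mid below 0.016 m and z of the grasp point in the frame of spare_nut_mid between 0.03 and 0.08 m), for 1.5 s.
At the end, for the whole second after the job is handed in: The fingertips are still pointing at the spare nut (the point midway between the fingertips is within 16 mm sideways of it and the fingertips are some 3 to 50 mm above it); the nuts, the washer, the wrench and the jar all lie within 6 mm of where they began (all of step 2 and distance of each of spare_nut_mid, big_nut_mid, washer_mid, wrench_mid, grease_jar_mid from where it was at the start of the episode below 0.006 m); the robot touches nothing.
It fails at once if the fingers or arm touch anything (over 0.5 N) (contact force between any of the fingers, the arm and anything else above 0.5 N).
It fails at once if the spare nut, another loose part, the wrench or the jar is moved or lifted by more than 6 mm (distance of any of spare_nut_mid, big_nut_mid, washer_mid, wrench_mid, grease_jar_mid from where it was at the start of the episode above 0.006 m).
It fails at once if the hand points at a wrong thing: comes within 14 mm sideways of a nutted stud, the big nut or the washer, with the fingertips less than about 4 cm above its top ((horizontal distance between the grasp point and nutted_stud_1 below 0.014 m and z of the grasp point in the frame of nutted_stud_1 below 0.062 m) or (horizontal distance between the grasp point and nutted_stud_2 below 0.014 m and z of the grasp point in the frame of nutted_stud_2 below 0.062 m) or (horizontal distance between the grasp point and nutted_stud_3 below 0.014 m and z of the grasp point in the frame of nutted_stud_3 below 0.062 m) or (horizontal distance between the grasp point and nutted_stud_4 below 0.014 m and z of the grasp point in the frame of nutted_stud_4 below 0.062 m) or (horizontal distance between the grasp point and nutted_stud_5 below 0.014 m and z of the grasp point in the frame of nutted_stud_5 below 0.062 m) or (horizontal distance between the grasp point and big_nut_mid below 0.014 m and z of the grasp point in the frame of big_nut_mid below 0.072 m) or (horizontal distance between the grasp point and washer_mid below 0.014 m and z of the grasp point in the frame of washer_mid below 0.064 m)).
It also fails if it takes over 43 s, if anything falls off the work surface, if the arm or the gripper's body presses on something with over 40 N, if the wrist force passes 120 N, or if a joint passes its speed limit or range.

## Working session

There is one attempt and no reset: what is moved stays moved. The work goes in short steps, Python scripts to look and compute and a tool call to move; the robot and the scene stay as the last step left them, time stands still between calls to the robot, and variables do not carry over. Pictures are saved under pics/ and viewed, at most 10 in all, crops included, and the job is handed in when it is done.

Besides the shell and the picture viewer there is one more tool, called after "Call:" as a command line: name --pt "numbers of a row" for each row, then --argument value for the rest. play_rows: Moves the arm, as the interface text tells. Its arguments: {"type":"object","properties":{"translation":{"type":"array","items":{"type":"array","items":{"type":"number"}}},"yaw":{"type":"array","items":{"type":"number"}},"hand":{"type":"number"},"force":{"type":"number"}},"required":["translation","yaw"]}

```bash
mkdir -p pics; cat > h.py <<'E'
import numpy as np, cv2, pickle
from cell import telemetry, eyes, manip
def snap(n,f):
    s=telemetry.read_state(); c=eyes.camera(n); c['state']=s
    pickle.dump(c,open(f'pics/{f}.pkl','wb')); cv2.imwrite(f'pics/{f}.png',c['pixels'][:,:,::-1]); return c
def ray(c,u,v,z):
    if 'dist' in c: pass
    T=np.array(c['cam_to_world']); d=T[:3,:3]@np.array([(u-c['cx'])/c['fx'],-(v-c['cy'])/c['fy'],-1.])
    o=T[:3,3]; return o+d*(z-o[2])/d[2]
E
python3 - <<'E'
from h import *
for n in('scene','top'):
    c=snap(n,n+'1'); print({k:v for k,v in c.items() if k not in('pixels','state')})
print(telemetry.read_state())
E
```

```text
{'fx': 553.1918345445124, 'fy': 553.1918345445124, 'cx': 315.5150716241986, 'cy': 245.52304596601488, 'cam_to_world': array([[-3.56080419e-01, -7.23385352e-01,  5.91540673e-01,
         1.25409417e+03],
       [ 9.34292441e-01, -2.87421411e-01,  2.10918388e-01,
         2.01070721e+02],
       [ 1.74461822e-02,  6.27775887e-01,  7.78198603e-01,
         8.93891953e+02],
       [ 0.00000000e+00,  0.00000000e+00,  0.00000000e+00,
         1.00000000e+00]])}
{'fx': 545.0609027002965, 'fy': 545.0609027002965, 'cx': 320.51285279000774, 'cy': 239.75724227055684, 'cam_to_world': array([[-1.20593837e-01,  9.71952217e-01, -2.01905954e-01,
         4.36396975e+02],
       [-9.92698458e-01, -1.18610847e-01,  2.19371462e-02,
        -1.11066446e+01],
       [-2.62637826e-03,  2.03077214e-01,  9.79159204e-01,
         8.52947275e+02],
       [ 0.00000000e+00,  0.00000000e+00,  0.00000000e+00,
         1.00000000e+00]])}
{'clock': 0.1, 'joints': array([ 1.13937791e+00,  3.00420117e-01,  1.52148941e+00,  1.59416304e-05,
        1.32070591e+00, -6.66014484e-02]), 'qd': array([-0.00067812, -0.00363496, -0.00278715,  0.00271281,  0.0010993 ,
        0.00118842]), 'effort': array([ 2.20018235e-03, -5.32640290e+01, -3.53287268e+01,  7.10348622e-02,
        2.34081689e-02, -7.52117899e-05]), 'eef_pos': array([196.13330407, 513.5992163 , 204.9530736 ]), 'eef_rot': array([-3.14057316e+00, -8.34760764e-05,  2.77677169e+00]), 'wrist_force': array([-1.39369075,  0.28023118,  1.00065576]), 'moment': array([ 0.04265752, -0.02478414, -0.04439528]), 'finger_force': 0.0, 'finger_gap': 93.8591650466882}
```

View pics/top1.png

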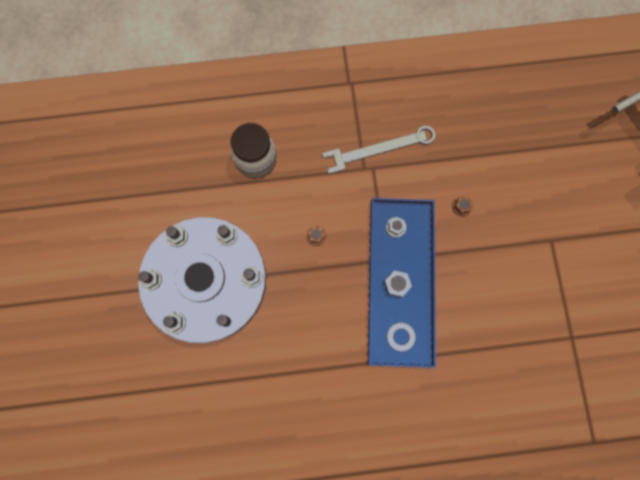

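View pics/scene1.png

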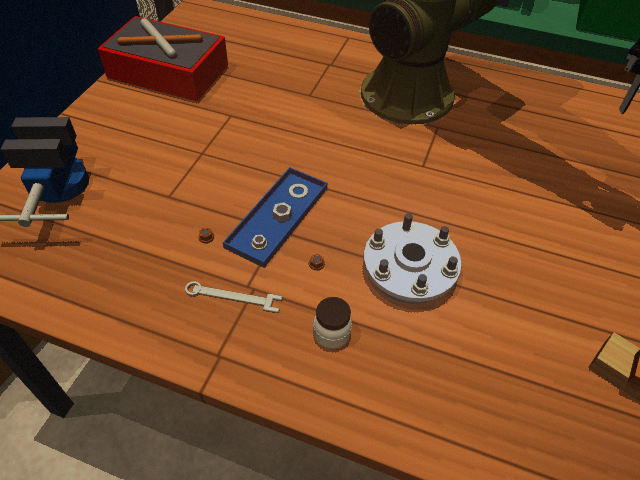

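The top view shows the housing at left, with its flange centred near (202,280). The tray is at right.

- **Stud candidates (top view):** (224,321), (250,276), (226,233), (176,234), (148,279) and (172,322). Only (224,321) has no nut. In the scene view it is at (407,218).
- **Nut candidates (top view):** collared nut (397,227), big nut (398,284), washer (401,337), and brown decoys (316,235) and (463,205). I choose (397,227), which is (259,241) in the scene view.

Next I check both choices in one close crop.

```bash
python3 - <<'E'
from h import *
t=pickle.load(open('pics/top1.pkl','rb'));s=pickle.load(open('pics/scene1.pkl','rb'))
def cr(c,u,v,r=20,k=14): 
    return cv2.resize(c['pixels'][v-r:v+r,u-r:u+r,::-1],(280,280),interpolation=cv2.INTER_CUBIC)
cv2.imwrite('pics/crop1.png',np.vstack([np.hstack([cr(t,224,321),cr(s,407,222)]),np.hstack([cr(t,397,227),cr(s,259,241)])]))
print('stud',ray(t,222,320,82),ray(s,407.5,215,82)); print('nut',ray(t,397,226.5,16),ray(s,259.5,239,16))
print('big',ray(t,398,284,20),'wash',ray(t,401,337,7),'boss',ray(t,199,277,60),ray(s,413,252,60))
E
```

```text
stud [498.01653058 122.61704462  82.        ] [497.00634777 122.77891257  82.        ]
nut [ 615.55666252 -152.05240333   16.        ] [ 613.18319508 -149.95769832   16.        ]
big [ 524.93245443 -139.42008174   20.        ] wash [ 445.30392566 -133.83274112    7.        ] boss [566.13471713 154.66088377  60.        ] [565.83588303 155.34138496  60.        ]
```

View pics/crop1.png

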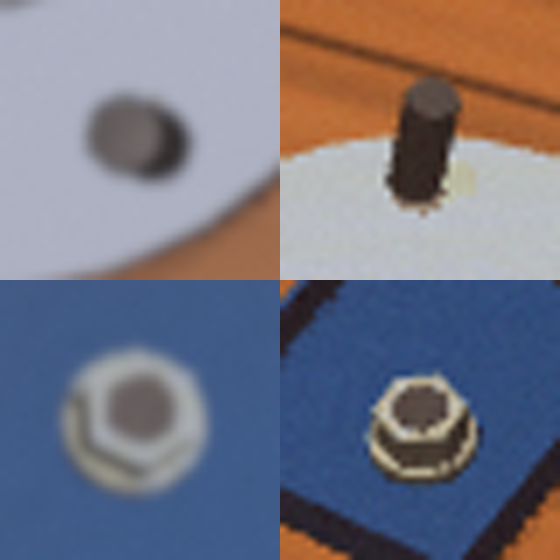

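The crop confirms both choices: a plain stud with no nut, and a steel hexagon nut on a round collar. The stud is near (498,122.5) and the nut near (615,-151). I move high over the stud first.

Call:
play_rows --pt "0.02 -0.026 0" --pt "0.05 -0.065 0" --pt "0.08 -0.104 0" --pt "0.11 -0.143 0" --pt "0.14 -0.182 0" --pt "0.17 -0.221 0" --pt "0.2 -0.26 0" --pt "0.23 -0.298 0" --pt "0.26 -0.337 0" --pt "0.285 -0.369 0" --pt "0.302 -0.391 0" --pt "0.302 -0.391 0" --yaw '[0, 0, 0, 0, 0, 0, 0, 0, 0, 0, 0, 0]' --hand 0.2

```text
clock: 1.6
eef_pos: [498.6, 121.6, 204.9]
eef_rot: [-3.141, -0.001, 2.775]
wrist_force: [-0.7, 0.4, 0.1]
finger_gap: 18.7
finger_force: 0.0
```

```bash
python3 - <<'E'
from h import *
from scipy.spatial.transform import Rotation as R
c=snap('wrist','w1'); s=c['state']; print({k:v for k,v in c.items() if k not in('pixels','state')}); print(s['eef_pos'])
T=np.eye(4);T[:3,:3]=R.from_euler('xyz',s['eef_rot']).as_matrix();T[:3,3]=s['eef_pos']
c['cam_to_world']=T@np.array(c['T_tool_cam']); pickle.dump(c,open('pics/w1.pkl','wb'))
p=np.linalg.inv(c['cam_to_world'])@[498,122.5,82,1]; print('pred px',c['cx']+c['fx']*p[0]/-p[2],c['cy']-c['fy']*p[1]/-p[2])
E
```

```text
{'fx': 395.9721698458651, 'fy': 395.9721698458651, 'cx': 321.6004813815916, 'cy': 239.77298296311184, 'T_tool_cam': array([[-1.45580084e-04,  9.68964510e-01,  2.47199831e-01,
         7.06862064e+01],
       [ 9.99999986e-01,  1.62327008e-04, -4.73666475e-05,
         1.71260251e-01],
       [-8.60238092e-05,  2.47199821e-01, -9.68964520e-01,
        -1.79385703e+02],
       [ 0.00000000e+00,  0.00000000e+00,  0.00000000e+00,
         1.00000000e+00]])}
[498.64921555 121.61056112 204.93501205]
pred px 322.2083273908984 230.775709255617
```

View pics/w1.png

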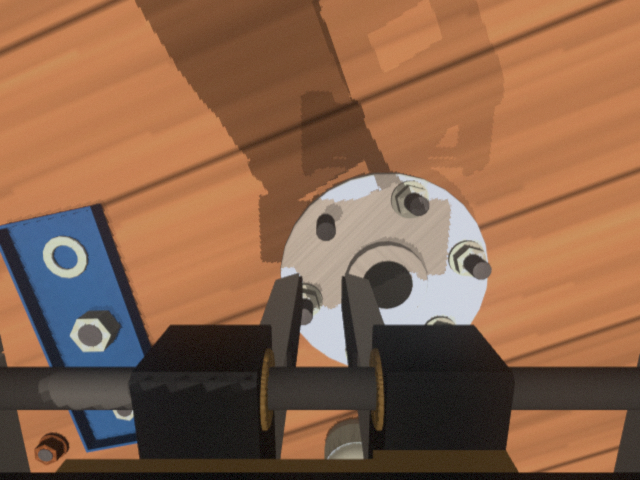

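The wrist view shows the bare stud's top at (325,230), against a predicted (322,231), so we agree to about 2 mm. I descend straight to about 3 cm above it and hold.

Call:
play_rows --pt "0 0 -0.015" --pt "0 0 -0.035" --pt "0 0 -0.055" --pt "0 0 -0.075" --pt "0 0 -0.087" --pt "0 0 -0.093" --pt "0 0 -0.093" --pt "0 0 -0.093" --pt "0 0 -0.093" --pt "0 0 -0.093" --pt "0 0 -0.093" --pt "0 0 -0.093" --yaw '[0, 0, 0, 0, 0, 0, 0, 0, 0, 0, 0, 0]'

```text
clock: 3.15
eef_pos: [498.2, 122.8, 112.5]
eef_rot: [3.142, -0.0, 2.777]
wrist_force: [-0.0, -0.3, 0.8]
finger_gap: 18.6
finger_force: 0.0
```

Call:
play_rows --pt "0 0 0" --pt "0 0 0" --pt "0 0 0" --pt "0 0 0" --pt "0 0 0" --pt "0 0 0" --pt "0 0 0" --pt "0 0 0" --pt "0 0 0" --pt "0 0 0" --pt "0 0 0" --pt "0 0 0" --yaw '[0, 0, 0, 0, 0, 0, 0, 0, 0, 0, 0, 0]'

```text
clock: 4.65
eef_pos: [498.2, 122.8, 112.5]
eef_rot: [3.142, -0.0, 2.777]
wrist_force: [0.5, -0.3, 1.0]
finger_gap: 18.6
finger_force: 0.0
```

```bash
python3 - <<'E'
from h import *
snap('scene','scene2'); c=snap('top','top2')
for n in('scene2','top2'):
    p=pickle.load(open(f'pics/{n}.pkl','rb'))['pixels'][:,:,::-1]
    cv2.imwrite(f'pics/{n}.png',p)
p=cv2.imread('pics/scene2.png')[150:310,320:500]; cv2.imwrite('pics/s2c.png',cv2.resize(p,None,fx=3,fy=3))
t=pickle.load(open('pics/top1.pkl','rb'));s=pickle.load(open('pics/scene1.pkl','rb'))
print(ray(t,397,225,19),ray(s,259,239.3,19),telemetry.read_state()['eef_pos'])
E
```

```text
[ 617.30701669 -151.9072409    19.        ] [ 616.47609056 -149.376343     19.        ] [498.21739511 122.79740239 112.43684851]
```

View pics/s2c.png

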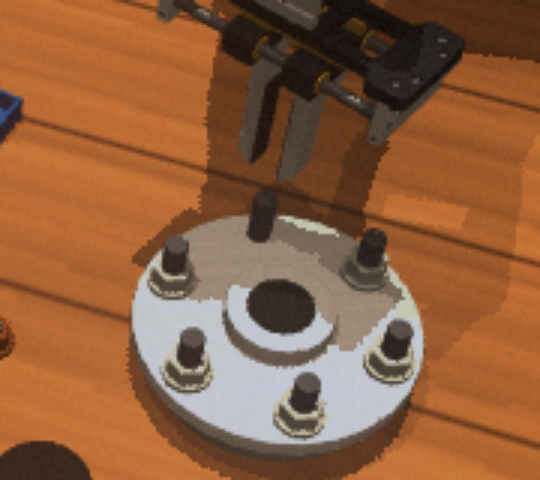

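The crop shows the fingertips centred just above the bare stud with clear air. I hold a little longer, rise, then travel high to above the nut at (616.5,-150.5).

Call:
play_rows --pt "0 0 0" --pt "0 0 0" --pt "0 0 0" --pt "0 0 0" --pt "0 0 0" --pt "0 0 0.015" --pt "0 0 0.035" --pt "0 0 0.06" --pt "0 0 0.08" --pt "0 0 0.093" --pt "0 0 0.1" --pt "0 0 0.1" --yaw '[0, 0, 0, 0, 0, 0, 0, 0, 0, 0, 0, 0]'

```text
clock: 6.25
eef_pos: [498.2, 122.8, 212.6]
eef_rot: [3.142, 0.0, 2.777]
wrist_force: [-0.0, 0.4, 0.1]
finger_gap: 18.6
finger_force: 0.0
```

Call:
play_rows --pt "0.006 -0.014 0" --pt "0.017 -0.039 0" --pt "0.03 -0.069 0" --pt "0.043 -0.1 0" --pt "0.056 -0.13 0" --pt "0.069 -0.16 0" --pt "0.082 -0.19 0" --pt "0.095 -0.22 0" --pt "0.107 -0.247 0" --pt "0.115 -0.266 0" --pt "0.118 -0.273 0" --pt "0.118 -0.273 0" --yaw '[0, 0, 0, 0, 0, 0, 0, 0, 0, 0, 0, 0]'

```text
clock: 7.75
eef_pos: [616.0, -150.6, 211.9]
eef_rot: [-3.142, -0.001, 2.776]
wrist_force: [-0.2, -0.1, -0.4]
finger_gap: 18.6
finger_force: 0.0
```

```bash
python3 - <<'E'
from h import *
from scipy.spatial.transform import Rotation as R
c=snap('wrist','w2'); s=c['state']; print(s['eef_pos'],s['clock'])
T=np.eye(4);T[:3,:3]=R.from_euler('xyz',s['eef_rot']).as_matrix();T[:3,3]=s['eef_pos']
c['cam_to_world']=T@np.array(c['T_tool_cam']); pickle.dump(c,open('pics/w2.pkl','wb'))
p=np.linalg.inv(c['cam_to_world'])@[616.5,-150.5,19,1]; print('pred px',c['cx']+c['fx']*p[0]/-p[2],c['cy']-c['fy']*p[1]/-p[2])
E
```

```text
[ 616.01333597 -150.58991885  211.89832087] 7.75
pred px 321.6718993897572 215.7272302417809
```

View pics/w2.png

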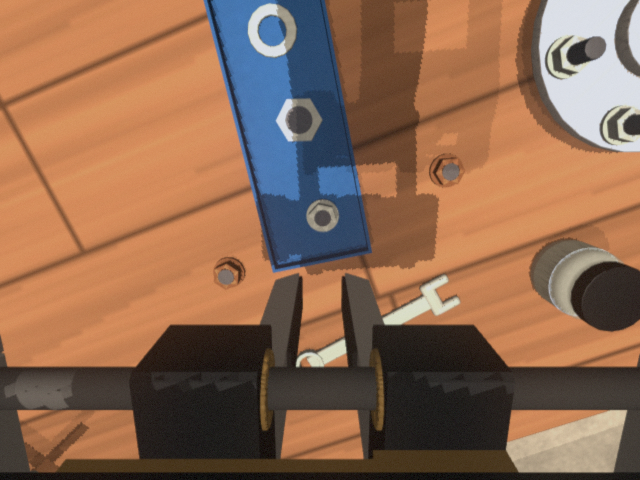

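The wrist view shows the collared nut's top at (322,217), against a predicted (322,216). I descend 160 mm, to about 33 mm above the nut.

Call:
play_rows --pt "0 0 -0.015" --pt "0 0 -0.035" --pt "0 0 -0.06" --pt "0 0 -0.085" --pt "0 0 -0.105" --pt "0 0 -0.125" --pt "0 0 -0.14" --pt "0 0 -0.152" --pt "0 0 -0.16" --pt "0 0 -0.16" --pt "0 0 -0.16" --pt "0 0 -0.16" --yaw '[0, 0, 0, 0, 0, 0, 0, 0, 0, 0, 0, 0]'

```text
clock: 9.3
eef_pos: [616.5, -150.3, 53.0]
eef_rot: [3.142, 0.001, 2.777]
wrist_force: [0.2, -0.1, -0.0]
finger_gap: 18.9
finger_force: 0.0
```

Call:
play_rows --pt "0 0 0" --pt "0 0 0" --pt "0 0 0" --pt "0 0 0" --pt "0 0 0" --pt "0 0 0" --pt "0 0 0" --pt "0 0 0" --pt "0 0 0" --pt "0 0 0" --pt "0 0 0" --pt "0 0 0" --yaw '[0, 0, 0, 0, 0, 0, 0, 0, 0, 0, 0, 0]'

```text
clock: 10.8
eef_pos: [616.2, -150.2, 52.4]
eef_rot: [-3.142, -0.0, 2.777]
wrist_force: [-0.4, -0.7, -0.2]
finger_gap: 18.7
finger_force: 0.0
```

Call:
play_rows --pt "0 0 0" --pt "0 0 0" --pt "0 0 0" --pt "0 0 0" --pt "0 0 0" --pt "0 0 0" --pt "0 0 0" --pt "0 0 0" --yaw '[0, 0, 0, 0, 0, 0, 0, 0]'

```text
clock: 11.8
eef_pos: [616.2, -150.2, 52.4]
eef_rot: [3.142, 0.0, 2.777]
wrist_force: [0.0, 0.3, -0.3]
finger_gap: 18.7
finger_force: 0.0
```

```bash
python3 - <<'E'
from h import *
snap('scene','scene3')
p=cv2.imread('pics/scene3.png')[150:310,170:350]; cv2.imwrite('pics/s3c.png',cv2.resize(p,None,fx=3,fy=3))
E
```

```text
(no output)
```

View pics/s3c.png

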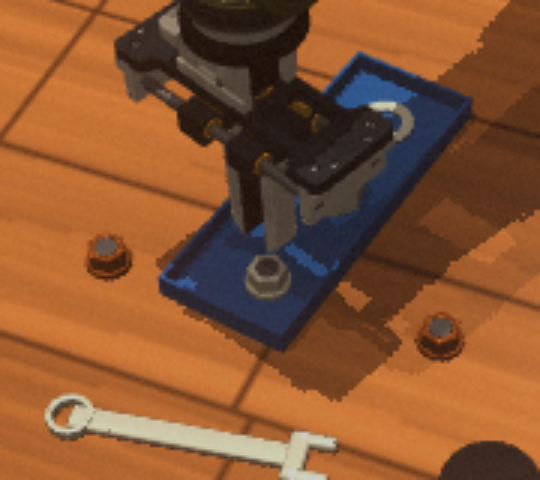

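The crop shows the fingertips above the collared nut at crop pixel (268,275), touching nothing. The hold has lasted over 2 s, so I hand in.

```bash
python3 -c "
from cell import manip
print(manip.sign_off())"
```

```text
the job is handed in; nothing more can be done
None
```

I pointed at the bare stud and then at the matching spare nut, each for over two seconds, travelling high between them with no contact seen, and handed in still pointing at the nut; the hand-in returned no verdict.

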